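# Switch the sorting gate of a ball tester and run the waiting balls into the other tray

### The job

The seesaw sorting gate of the ball tester is leaning towards one of its two trays, and the three steel balls waiting on the feed track belong in the other one. With your fingertips only, rock the gate over its pivot (its raised finger plate is there to be pressed) until it lies against its other stop, then press the release plunger right down, long enough for all three balls to roll through the gate into that other tray. Let the plunger come back up, and do not touch the balls or disturb the trays and the loose things around the tester.

Things in the scene. Friction and masses are not known exactly. Their poses are not given: they have to be found in the camera images.
- tester: Fixed bench ball tester, base plate 365 x 226 mm; all of it under 0.21 m high. Origin on the table straight below the middle of the gate's pivot; x points up along the feed track (away from the robot), y left, z up. Track: 30 mm wide, lower end at x = 12 mm with its floor 116 mm up, rising at 0.17 rad, walls 16 mm. Outlet chutes to both sides. Yaw within 0.25 rad
- gate (a joint): Tilt of the seesaw gate, a steel trough 160 mm long across the track's lower end, pivot shaft along x, 70 mm up. +0.24 rad: at one stop, left end raised, feeds the right tray; -0.24: at the other, right end raised, feeds the left tray. Top-heavy (0.36 to 0.56 kg, free-moving): past level it falls on to the stop and stays; 0.4 to 0.7 N on a plate starts it. Starts at rest at either stop
- plate_left (a point): Middle of the top face of the gate's left finger plate, flat steel, 48 (x) x 40 (y) x 4 mm, sticking out of the gate's front towards the robot. In the tester's frame x = -41 mm always; raised y = 48, z = 125; lowered y = 68, z = 96 mm. Between the two plates (y within 32 mm, x = -15 mm) the gate's front wall rises to z = 144 mm
- plate_right (a point): The same for the right finger plate: x = -41 mm; raised y = -48, z = 125; lowered y = -68, z = 96 mm in the tester's frame
- release (a joint): Travel of the spring release plunger, straight down: 0 = up (a stop pin stands 10 mm proud of the track floor and holds the balls back), 0.012 m = right down (pin below the floor, the balls run). About 2 N starts it, 4.2 N holds it at the bottom; it springs back up when let go. The balls need about 1.5 s to reach the tray
- cap_top (a point): Middle of the top face of the release plunger's black round cap, 26 mm in diameter and 9 mm thick, beside the left wall of the feed track: at x = 85, y = 56, z = 170 mm in the tester's frame when up
- ball1_center (a point): Centre of a steel ball, 20 mm in diameter, 33 g; the three wait in line on the feed track behind the stop pin, this one lowest, next to the pin
- ball2_center (a point): Centre of a steel ball, 20 mm in diameter, 33 g; the three wait in line on the feed track behind the stop pin, this one in the middle
- ball3_center (a point): Centre of a steel ball, 20 mm in diameter, 33 g; the three wait in line on the feed track behind the stop pin, this one highest
- tray_left_in (a point): Middle of the inner floor (4 mm above the table) of the left tray, a loose open grey plastic tray 120 mm (x) by 150 mm (y) outside, 45 mm high, walls 4 mm, under the left outlet chute
- tray_right_in (a point): The same for the right tray, under the right outlet chute
- ring_gauge: Loose dark steel ring gauge lying flat, 48 mm in diameter, 16 mm high, beside the tester on the left; the origin is at its underside. To be left alone
- jar: Loose amber glass jar with a white cap, 42 mm in diameter, 52 mm high, beside the tester on the left; the origin is at its underside. To be left alone
- screwdriver: Loose screwdriver, 150 mm long, lying beside the tester on the right. To be left alone
Mind the look-alikes: they are no part of the job. Leave any pink or purple look-alike of the part that bears tray_right_in alone.

How it is judged:
By the outcome, as a careful person would: the job done as asked, in the order asked, and still so for the second after the job is handed in, with the robot touching nothing.
It also fails if it takes over 42 s, if anything falls off the work surface, if the arm or the gripper's body presses on something with over 40 N, if the wrist force passes 120 N, or if a joint passes its speed limit or range.

### The arm

A 6-joint arm with a two-finger parallel gripper is mounted at the origin on the work surface. World frame = base frame: x ahead of the robot, y to its left, z up, the work surface at z = 0. Lengths are in m, angles in rad, forces in N, time in s.
With the tool pointing down it reaches from about 0.425 to 0.925 m from the base axis. Payload 12.5 kg.
Tool frame: the origin (TCP) lies midway between the tips of the shut fingers; the grasp point (between the pads) lies 19 mm behind it; z points along the fingers, y is the line along which they close (so a half turn about z gives the same grasp; the last joint's range is limited). The gripper opens to 85 mm and grips with 20 to 120 N. Pads are 22 mm wide; open, the fingers measure 114 mm over their backs; the gripper's body (76 mm by 85 mm) begins 54 mm behind the grasp point. The pads swing forward as they close: fully open they stand 13 mm farther back than shut.
Start: joints at [-0.106, 0.491, 1.559, -0, 1.092, -0.106], TCP at [0.625, 0, 0.205] pointing down, gripper open.
Joint ranges: [-3.1, 3.1], [-0.84, 2.19], [0.05, 2.79], [-1.13, 4.28], [0.06, 2.93], [-2.69, 2.69]. Speed limits (rad/s): [2.22, 2.22, 2.79, 3.14, 3.14, 3.14].

### API

Orientations are given as [roll, pitch, yaw] about the fixed x, y, z axes, in that order (R = Rz(yaw) Ry(pitch) Rx(roll)).
In Python, from bench import * gives the robot as it stands.
- The arm moves only by the shell command python3 -m creep 'ROWS' [OPENING] [FORCE]. ROWS is JSON, a list that holds one entry, the list of rows, each a list of 4 numbers: the shift along the tool's x, y, z in cm, then the turn about the tool's z in degrees. In form: [[[x, y, z, roll], ...]]. A call has 1 to 20 rows; each row shifts and turns the commanded pose from where the row before left it, along the tool's axes as they then stand; what a row does not reach is not made up. A row lasts 1/8 s, in which the tool goes at most 62.5 mm and 10.7 degrees, less where a joint would pass 70% of its speed; a pose out of reach is approached as far as the arm can. A call with a gripper value outside its range is refused whole. OPENING is the closure, from 0 (fully open) to 1 (shut), set as the call begins (- or left out, the last holds). The fingers move at their own pace and stop on an object; FORCE is the grip in N (left out, the last holds). Time passes only in rows, so rows that do not move let the fingers close. It gives the time, the measured TCP pose, the force, the opening and the grip force at its end, in the units of the state.
- get_obs(): the state, without advancing time (a new reading comes with each control period).
- capture(name): name is "scene" or "side" or "wrist"; returns the picture (420x560x3 uint8, red, green, blue); there is no depth.
- camera_info(name): a dict with "camera_matrix" (3x3 intrinsics, pixels), "rvec" (rotation vector, rad) and "tvec" (3), from world to camera coordinates, as OpenCV has them; the wrist camera has in their place "T_tool_cam" (4x4, takes a point from camera to tool coordinates, whose origin is the TCP and whose axes are the flange's). Camera axes: x right, y down, z forward; pixel columns grow to the right and rows downward; lengths in m; the calibration is good to about 2 mm. A picture is of the moment at which its call begins: read the wrist's pose just before it. camera_info takes no time and is no camera call.
- sign_off(): hands the job in; it is judged then, once.
Trained networks look in the newest picture that a camera, given by its name, has taken for a name from the list of things; names that differ only in an ending like _2 or _b are one class to them, and where a whole thing is asked for, a point or a joint stands for the part that bears it (a point fixed in the world has none). Each returns a list of dicts, best first, with "p" (0 to 1); they miss things now and then, are a little off and sometimes report something else, mostly with a low value. They report only what shows in the picture. A call takes as long as a camera call. They do not tell look-alikes from the thing itself.
- recognise(camera, thing): "position" ([x, y, z] in m, in world coordinates, good to about 4 mm: the middle of the surface that is visible of it).
- outline_of(camera, thing): "mask" (420x560 bool, what is visible of it).
- landmark_of(camera, thing): "position" ([x, y, z] in m, in world coordinates, good to about 4 mm: a listed point, or the origin of a listed thing).
The state is a dict: "t": time; "joints": joint angles; "joint_vel": joint speeds; "joint_efforts": joint torques, N m; "tool_pos": TCP position; "ee_rot": TCP orientation; "contact_force": force on the tool from outside, world axes, zero at the start; "torque": the same for the moment, N m; "width": finger opening in m; "finger_force": force on a finger pad.
Only numpy, scipy, OpenCV 4.12 (cv2) and the standard library are available. Lean on these libraries where they do the work, as an engineer would, in place of code of your own. Each camera call takes 0.05 s, during which the arm holds its last target. There are 200 camera calls.

## Working session

There is one attempt and no reset: what is moved stays moved. The work goes in short steps, Python scripts to look and compute and a shell command to move; the robot and the scene stay as the last step left them, time stands still between calls to the robot, and variables do not carry over. Pictures are saved under pics/ and viewed, at most 12 in all, crops included, and the job is handed in when it is done.

```bash
mkdir -p pics; cat > h.py <<'E'
from bench import *
import numpy as np, cv2
def save(n,f):
    im=capture(n); cv2.imwrite('pics/'+f,cv2.cvtColor(im,cv2.COLOR_RGB2BGR)); return im
def proj(n,P):
    c=camera_info(n); return cv2.projectPoints(np.array(P,float).reshape(-1,1,3),np.array(c['rvec']),np.array(c['tvec']),np.array(c['camera_matrix']),None)[0].reshape(-1,2)
E
python3 - <<'E'
from h import *
np.set_printoptions(precision=4,suppress=True)
a=save('scene','a.png'); b=save('side','b.png')
cv2.imwrite('pics/ab.png',cv2.cvtColor(np.vstack([a,b])[:, :],cv2.COLOR_RGB2BGR))
for n in ('scene','side'):
    for t in ['tester','plate_left','plate_right','cap_top','ball1_center','ball2_center','ball3_center','tray_left_in','tray_right_in','ring_gauge','jar']:
        for r in landmark_of(n,t)[:3]:
            print(n,t,round(r['p'],2),np.array(r['position']),proj(n,r['position'])[0].round())
print(get_obs()['t'],get_obs()['tool_pos'],get_obs()['ee_rot'])
E
```

```text
scene tester 0.78 [ 0.5125 -0.1044  0.0005] [282. 231.]
scene plate_right 0.93 [ 0.4707 -0.1689  0.0971] [269. 193.]
scene cap_top 0.53 [ 0.6024 -0.0546  0.1687] [285. 227.]
scene ball1_center 0.57 [0.5266 0.1155 0.0072] [349. 261.]
scene ball1_center 0.5 [ 0.6158 -0.1133  0.142 ] [263. 228.]
scene ball2_center 0.43 [ 0.6312 -0.1117  0.1445] [260. 232.]
scene ball2_center 0.35 [ 0.5057 -0.3253  0.003 ] [220. 202.]
scene ball3_center 0.44 [ 0.6478 -0.1147  0.1459] [256. 236.]
scene tray_left_in 0.92 [0.5261 0.1113 0.0034] [347. 261.]
scene tray_left_in 0.52 [ 0.5102 -0.1051  0.0021] [283. 230.]
scene tray_left_in 0.25 [ 0.6031 -0.0564  0.1668] [284. 227.]
scene tray_right_in 0.92 [ 0.5406 -0.539  -0.0017] [157. 187.]
scene tray_right_in 0.74 [ 0.5053 -0.3258  0.0042] [220. 202.]
scene tray_right_in 0.74 [ 0.3072 -0.3025  0.0079] [257. 161.]
scene ring_gauge 0.67 [ 0.4129  0.126  -0.0003] [366. 235.]
scene jar 0.83 [ 0.6657  0.0885 -0.001 ] [320. 298.]
scene jar 0.5 [ 0.6486 -0.113   0.1468] [257. 236.]
side tester 0.74 [ 0.5144 -0.1068  0.0014] [279. 250.]
side plate_left 0.84 [ 0.472
[... 442 characters left out ...]
ll1_center 0.46 [ 0.6111 -0.1078  0.1409] [311. 204.]
side ball2_center 0.56 [ 0.655  -0.3746  0.0018] [368. 300.]
side ball2_center 0.5 [ 0.6336 -0.1122  0.1478] [319. 201.]
side ball3_center 0.53 [ 0.65   -0.1072  0.1451] [323. 200.]
side ball3_center 0.29 [ 0.5134 -0.1063  0.0013] [279. 250.]
side tray_left_in 0.8 [0.5301 0.1151 0.0066] [260. 208.]
side tray_right_in 0.81 [ 0.5025 -0.3222  0.0076] [305. 301.]
side tray_right_in 0.79 [ 0.3061 -0.299   0.0049] [228. 317.]
side tray_right_in 0.72 [ 0.5428 -0.5387  0.0055] [364. 367.]
side ring_gauge 0.66 [ 0.4125  0.1267 -0.0019] [225. 216.]
side jar 0.46 [ 0.6688  0.0857 -0.0025] [301. 206.]
1.2 [0.625  0.     0.2046] [3.1415 0.     1.5708]
```

View pics/a.png

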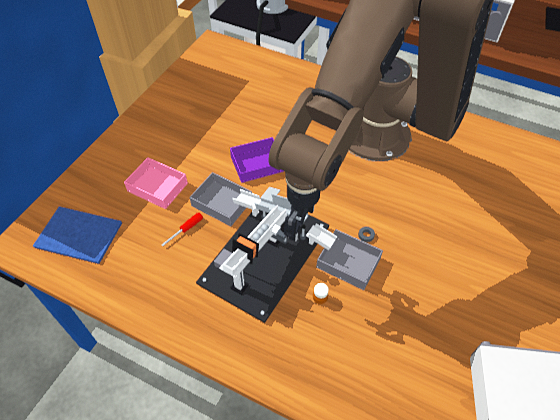

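View pics/b.png

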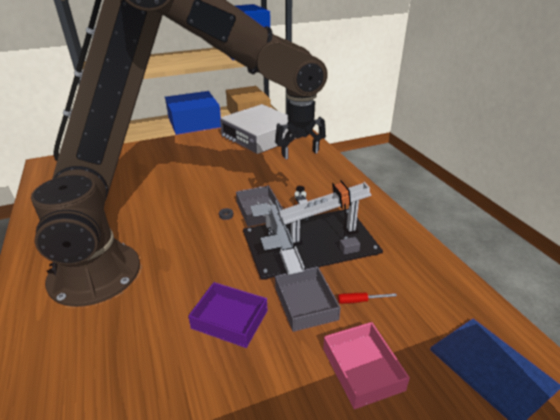

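The scene view shows the gate across the track with its left plate (side px 257,207) raised and its right plate (271,240) lowered, so it feeds the right tray. I need to press plate_left.

Candidates that could be confused:
- **Left plate:** (257,207) in the side view. The right plate at (271,240) is similar, but it is the lowered one.
- **Cap:** black, at side (301,187). Confusable with the jar's white cap at (301,195), the grey block at (349,243) and the orange bracket at (342,193).
- **Trays:** grey left at scene (347,261), grey right at (220,195). The pink tray at (157,185) and purple tray at (257,161) are look-alikes.

Next I rise, shut the fingers and move to a hover for a close view.

```bash
python3 -m creep '[[[0,0,-3,0],[0,0,-3,0],[-1,-2.5,0,0],[-1,-2.5,0,0],[-1,-2.5,0,0],[-1,-2.5,0,0],[0,0,0,0],[0,0,0,0]]]' 1 30
cat > m.py <<'E'
from h import *
import sys
from scipy.optimize import least_squares
np.set_printoptions(precision=4,suppress=True)
o=get_obs(); save('wrist',sys.argv[1]); print(o['t'],o['tool_pos'],o['ee_rot'],o['contact_force'])
M={'plate_left':(-.041,.048,.125),'plate_right':(-.041,-.068,.096),'cap_top':(.085,.056,.170),'tester':(0,0,0)}
obs=[]
for n in ('wrist',)+tuple(sys.argv[2:]):
    if n!='wrist': capture(n)
    for t in M:
        for r in landmark_of(n,t)[:2]:
            p=np.array(r['position']); 
            if abs(p[2]-M[t][2])<.012 and np.linalg.norm(p[:2]-[.52,-.1])<.15: obs.append((t,p)); print(n,t,round(r['p'],2),p)
            else: print('skip',n,t,round(r['p'],2),p)
def T(v,m):
    c,s=np.cos(v[2]),np.sin(v[2]); return np.array([v[0]+c*m[0]-s*m[1],v[1]+s*m[0]+c*m[1]])
f=least_squares(lambda v:np.concatenate([(T(v,M[t])-p[:2])/.004 for t,p in obs]),[.513,-.104,-.05],loss='soft_l1')
print('fit',f.x)
for t in M: print(t,T(f.x,M[t]),M[t][2])
E
python3 m.py w1.png scene side
```

```text
t: 2.2
tool_pos: [0.5256, -0.04, 0.2649]
ee_rot: [3.141, 0.0, 1.571]
contact_force: [-0.1, 0.4, -0.3]
width: -0.0001
finger_force: 0.0
2.2 [ 0.5256 -0.04    0.2649] [3.1407 0.0001 1.5706] [-0.0517  0.3639 -0.2682]
wrist plate_left 0.73 [ 0.4765 -0.0476  0.1249]
skip wrist plate_left 0.19 [ 0.6025 -0.0572  0.1706]
wrist plate_right 0.69 [ 0.4652 -0.1687  0.0986]
skip wrist plate_right 0.32 [0.5307 0.1148 0.0056]
wrist cap_top 0.6 [ 0.603  -0.0545  0.17  ]
wrist tester 0.85 [ 0.5106 -0.1001  0.0036]
scene plate_left 0.87 [ 0.4798 -0.0536  0.1257]
scene plate_right 0.59 [ 0.4712 -0.1696  0.0961]
scene cap_top 0.68 [ 0.6049 -0.0533  0.1693]
scene tester 0.97 [ 0.5115 -0.1036  0.0005]
skip scene tester 0.45 [ 0.6452 -0.1118  0.1465]
side plate_left 0.56 [ 0.4749 -0.0478  0.1275]
side plate_right 0.62 [ 0.4699 -0.169   0.0962]
skip side plate_right 0.37 [ 0.5112 -0.1053 -0.0016]
side cap_top 0.51 [ 0.6013 -0.0526  0.1722]
side tester 0.94 [ 0.5134 -0.1055  0.0013]
fit [ 0.5137 -0.103  -0.0736]
plate_left [ 0.4764 -0.0521] 0.125
plate_right [ 0.4678 -0.1678] 0.096
cap_top [ 0.6026 -0.0534] 0.17
tester [ 0.5137 -0.103 ] 0
```

View pics/w1.png

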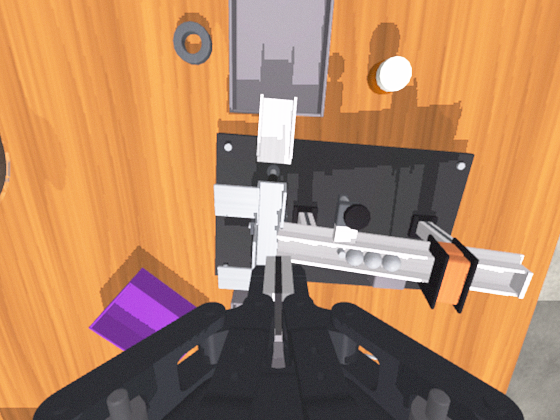

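The wrist view shows the raised left plate at px (236,201), the lowered right plate at (235,278), the black cap at (357,216) and the balls at (355–390,260). The fit agrees with all of them, so I'll press plate_left.

```bash
python3 -m creep '[[[-0.5,-2.5,0,0],[-0.5,-2.6,0,0],[0,0,3,0],[0,0,3,0],[0,0,3,0],[0,0,3,0],[0,0,1,0],[0,0,0,0]]]'
python3 -m creep '[[[0,0,0.4,0],[0.1,0,0.4,0],[0.2,0,0.4,0],[0.3,0,0.4,0]]]'
python3 -m creep '[[[0.3,0,0.4,0],[0.3,0,0.4,0],[0.3,0,0.4,0],[0.2,0,0.2,0],[0,0,0,0]]]'
```

```text
t: 3.95
tool_pos: [0.4741, -0.05, 0.1347]
ee_rot: [-3.141, -0.0, 1.571]
contact_force: [-0.1, 0.5, 0.5]
width: -0.0001
finger_force: 0.0
t: 4.45
tool_pos: [0.474, -0.0438, 0.1185]
ee_rot: [3.141, 0.0, 1.571]
contact_force: [-1.1, -0.0, -0.8]
width: -0.0
finger_force: 0.0
t: 5.08
tool_pos: [0.474, -0.0328, 0.1045]
ee_rot: [-3.141, -0.0, 1.571]
contact_force: [-0.1, -0.4, 0.1]
width: -0.0001
finger_force: 0.0
```

```bash
python3 -m creep '[[[0,0,-2.5,0],[0,0,-3,0],[0,0,-3,0],[0,0,-3,0],[0,0,-3,0],[0,2.5,0,0],[0,2.5,0,0],[0,0,0,0]]]'
python3 - <<'E'
from h import *
np.set_printoptions(precision=4,suppress=True)
o=get_obs(); print(o['t'],o['tool_pos'])
save('wrist','w2.png'); im=save('side','s2.png'); cv2.imwrite('pics/s2c.png',cv2.cvtColor(cv2.resize(im[150:290,210:400],None,fx=4,fy=4,interpolation=2),cv2.COLOR_RGB2BGR))
for n in ('wrist','side'):
    for t in ('plate_left','plate_right','cap_top','ball1_center'):
        for r in landmark_of(n,t)[:2]: print(n,t,round(r['p'],2),np.array(r['position']))
E
```

```text
t: 6.08
tool_pos: [0.5249, -0.0331, 0.2494]
ee_rot: [3.141, 0.0, 1.571]
contact_force: [-0.9, -0.1, -0.6]
width: 0.0002
finger_force: 0.0
6.075 [ 0.5249 -0.0331  0.2494]
wrist plate_left 0.93 [ 0.4764 -0.0481  0.1242]
wrist plate_left 0.5 [ 0.6309 -0.1088  0.1416]
wrist plate_right 0.69 [ 0.467  -0.1669  0.0951]
wrist cap_top 0.96 [ 0.6034 -0.0534  0.1687]
wrist ball1_center 0.74 [ 0.6309 -0.1106  0.1417]
wrist ball1_center 0.65 [ 0.6122 -0.1136  0.1466]
side plate_left 0.82 [ 0.4719 -0.0465  0.1275]
side plate_right 0.59 [ 0.468  -0.1684  0.0983]
side cap_top 0.59 [ 0.6021 -0.0558  0.17  ]
side ball1_center 0.44 [ 0.6106 -0.1061  0.1376]
```

View pics/s2c.png

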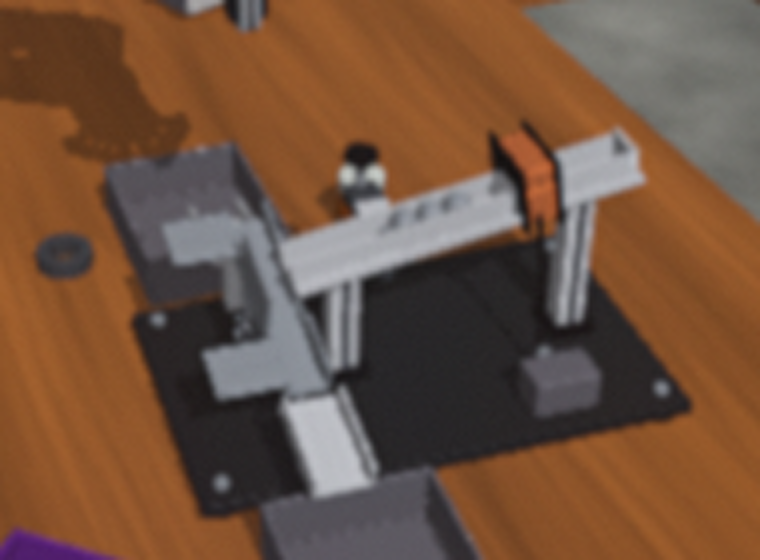

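The gate is still at its first stop, with the left plate raised. I'll go back down to just above the plate and look at the actual contact geometry.

```bash
python3 -m creep '[[[-0.9,-2.4,0,0],[-0.9,-2.5,0,0],[0,0,3,0],[0,0,3,0],[0,0,3,0],[0,0,2.4,0],[0,0,0,0],[0,0,0,0]]]'
python3 - <<'E'
from h import *
np.set_printoptions(precision=4,suppress=True)
o=get_obs(); print(o['t'],o['tool_pos'])
L=[]
for n in ('side','scene'):
    im=capture(n); u=proj(n,o['tool_pos'])[0]; print(n,u); x,y=int(u[0]),int(u[1])
    L.append(cv2.resize(im[y-50:y+50,x-65:x+65],(390*1,300),interpolation=2))
cv2.imwrite('pics/c3.png',cv2.cvtColor(np.hstack(L),cv2.COLOR_RGB2BGR))
E
```

```text
t: 7.58
tool_pos: [0.4754, -0.0511, 0.1364]
ee_rot: [3.141, 0.0, 1.571]
contact_force: [0.5, -0.0, -0.1]
width: -0.0
finger_force: 0.0
7.575 [ 0.4754 -0.0511  0.1364]
side [258.7984 205.3525]
scene [305.6231 200.673 ]
```

View pics/c3.png

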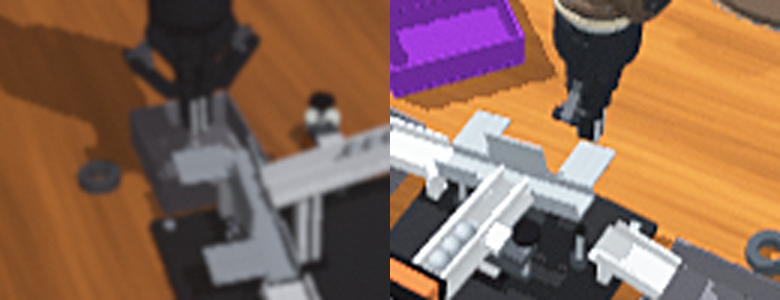

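The close crops show the shut fingertips (side crop 200,140; scene crop 592,138) just above the raised left plate, roughly centred. I'll press straight down in small calls and look while pressed.

```bash
cat > p.py <<'E'
from h import *
import sys
np.set_printoptions(precision=4,suppress=True)
for t in ('plate_left','plate_right'):
    for n in ('side','scene'):
        capture(n)
        for r in landmark_of(n,t)[:1]: print(n,t,round(r['p'],2),np.array(r['position']))
E
python3 -m creep '[[[0,0,0.5,0],[0,0,0.5,0],[0,0,0.5,0],[0,0,0.3,0],[0,0,0,0]]]' | grep -E 'pos|contact'; python3 p.py
python3 -m creep '[[[0.2,0,0.5,0],[0.2,0,0.5,0],[0.2,0,0.4,0],[0,0,0,0]]]'| grep -E 'pos|contact'; python3 p.py
```

```text
tool_pos: [0.4749, -0.0509, 0.1173]
contact_force: [0.1, -0.2, 0.1]
side plate_left 0.63 [0.4116 0.1288 0.0004]
scene plate_left 0.74 [ 0.4785 -0.051   0.1216]
side plate_right 0.56 [ 0.47   -0.1698  0.1007]
scene plate_right 0.6 [ 0.4691 -0.1711  0.0952]
tool_pos: [0.4749, -0.0448, 0.1032]
contact_force: [0.7, 0.3, -1.2]
side plate_left 0.91 [ 0.4767 -0.0449  0.127 ]
scene plate_left 0.56 [ 0.4795 -0.052   0.1255]
side plate_right 0.79 [ 0.4693 -0.1687  0.1003]
scene plate_right 0.62 [ 0.4679 -0.1717  0.0965]
```

```bash
python3 - <<'E'
from h import *
o=get_obs(); L=[]
for n in ('side','scene'):
    im=capture(n); u=proj(n,o['tool_pos'])[0]; x,y=int(u[0]),int(u[1]); print(n,u)
    L.append(cv2.resize(im[y-45:y+30,x-45:x+45],(400,333),interpolation=2))
cv2.imwrite('pics/c4.png',cv2.cvtColor(np.hstack(L),cv2.COLOR_RGB2BGR)); print(o['joints'],o['width'],o['t'])
E
```

```text
side [258.46716022 213.58940282]
scene [307.1037435  208.32927333]
[-2.33025323e-01  4.29592063e-01  2.02271331e+00  7.80502674e-06
  6.89017211e-01 -2.32943796e-01] 9.095715227163104e-05 9.6
```

View pics/c4.png

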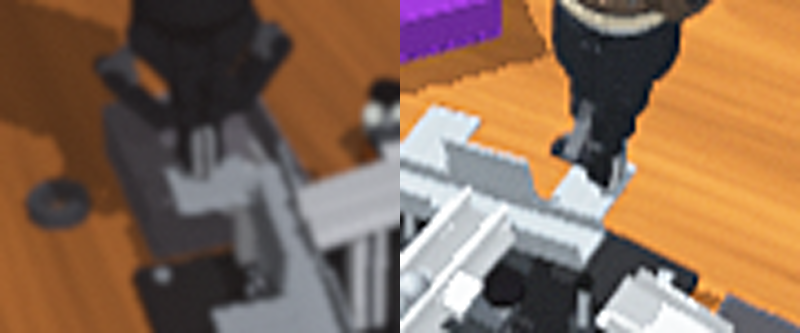

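The fingertips are on the plate (scene crop 610,188), and the tilt isn't clear from this view. I'll keep going down in small steps and watch the force.

```bash
python3 -m creep '[[[0.1,0,0.3,0],[0,0,0,0]]]' | grep -E 'pos|contact'; python3 -m creep '[[[0.1,0,0.3,0],[0,0,0,0]]]' | grep -E 'pos|contact'
python3 - <<'E'
from h import *
o=get_obs(); L=[]; print(o['contact_force'],o['torque'])
for f in ('s','now'):
    im=cv2.imread('pics/s2.png') if f=='s' else cv2.cvtColor(capture('side'),cv2.COLOR_RGB2BGR)
    L.append(cv2.resize(im[190:270,220:320],(400,320),interpolation=2))
cv2.imwrite('pics/c5.png',np.hstack(L))
E
```

```text
tool_pos: [0.4749, -0.0439, 0.1004]
contact_force: [-0.0, 0.3, 0.3]
tool_pos: [0.4749, -0.0429, 0.0974]
contact_force: [-0.4, -0.5, 0.7]
[-0.4241824  -0.45626643  0.70162235] [-0.07960549  0.04174794  0.00491731]
```

View pics/c5.png

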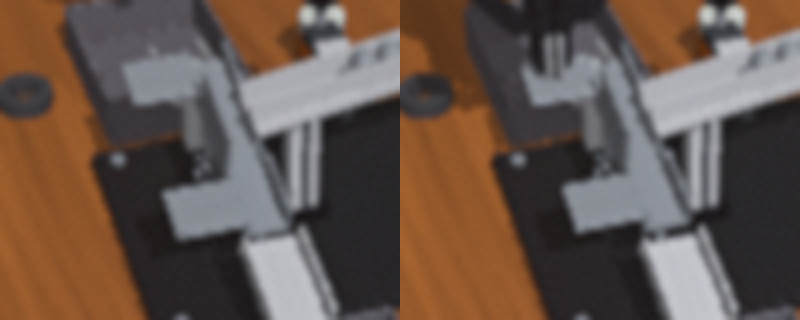

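Compared with the earlier view, the right plate (crop 563,185 vs 165,190) has only just begun to rise. The visible tip at side px (259,209) corresponds to z≈0.12, so the fingertips end about 20 mm short of the nominal TCP. I'll continue down by that amount.

```bash
cat > q.py <<'E'
from h import *
np.set_printoptions(precision=4,suppress=True)
for n in ('side','scene'):
    capture(n)
    for r in landmark_of(n,'plate_right')[:1]: print(n,round(r['p'],2),np.array(r['position']))
    for r in outline_of(n,'plate_right')[:1]: print('  mask',np.argwhere(r['mask']).mean(0)[::-1],r['mask'].sum())
E
python3 q.py
for i in 1; do python3 -m creep '[[[0.1,0,0.4,0],[0.1,0,0.4,0],[0,0,0,0]]]' | grep -E 'pos|contact'; done; python3 q.py
python3 -m creep '[[[0.1,0,0.3,0],[0.1,0,0.3,0],[0,0,0,0]]]' | grep -E 'pos|contact'; python3 q.py
```

```text
side 0.65 [ 0.4701 -0.1647  0.1011]
  mask [274.016  227.7568] 814
scene 0.69 [ 0.4698 -0.1686  0.0988]
  mask [283.2649 205.3236] 921
tool_pos: [0.4748, -0.0409, 0.0892]
contact_force: [0.6, -0.0, 0.1]
side 0.92 [ 0.4688 -0.16    0.1127]
  mask [273.8338 225.0852] 704
scene 0.81 [ 0.4687 -0.1621  0.1069]
  mask [284.7875 205.6828] 1012
tool_pos: [0.4749, -0.0388, 0.0833]
contact_force: [0.3, 0.3, -0.4]
side 0.82 [ 0.4691 -0.1524  0.1243]
  mask [272.6814 222.8321] 703
scene 0.84 [ 0.47   -0.1499  0.1239]
  mask [288.2796 206.8707] 998
```

The right plate is now up (z≈0.124), so the gate has rocked over. I'll retreat and hover above the cap.

```bash
python3 -m creep '[[[0,0,-2,0],[0,0,-3,0],[0,0,-4,0],[0,0,-4,0],[0,0,-4,0],[-0.3,2.6,0,0],[-0.3,2.6,0,0],[-0.3,2.6,0,0],[-0.3,2.6,0,0],[-0.3,2.4,0,0],[0,0,3,0],[0,0,2,0],[0,0,0,0]]]'
python3 q.py
python3 - <<'E'
from h import *
np.set_printoptions(precision=4,suppress=True)
o=get_obs(); L=[]; print(o['t'],o['tool_pos'])
for n in ('side','scene'):
    im=capture(n); u=proj(n,[.6026,-.0534,.18])[0]; x,y=int(u[0]),int(u[1]); print(n,u)
    L.append(cv2.resize(im[y-40:y+60,x-65:x+65],(400,308),interpolation=2))
    print([(round(r['p'],2),r['position']) for r in landmark_of(n,'cap_top')[:1]])
cv2.imwrite('pics/c6.png',cv2.cvtColor(np.hstack(L),cv2.COLOR_RGB2BGR))
E
```

```text
t: 13.52
tool_pos: [0.6024, -0.0539, 0.2024]
ee_rot: [-3.139, -0.001, 1.571]
contact_force: [-0.2, 0.1, 0.8]
width: -0.0001
finger_force: 0.0
side 0.96 [ 0.4712 -0.1505  0.1268]
  mask [272.6019 222.8735] 648
scene 0.89 [ 0.4691 -0.1501  0.1229]
  mask [260.2619 231.0952] 42
13.825 [ 0.6033 -0.054   0.2046]
side [300.3754 183.7793]
[(0.65, [0.6024, -0.0558, 0.1728])]
scene [284.9699 224.7497]
[(0.54, [0.6042, -0.0553, 0.1653])]
```

View pics/c6.png

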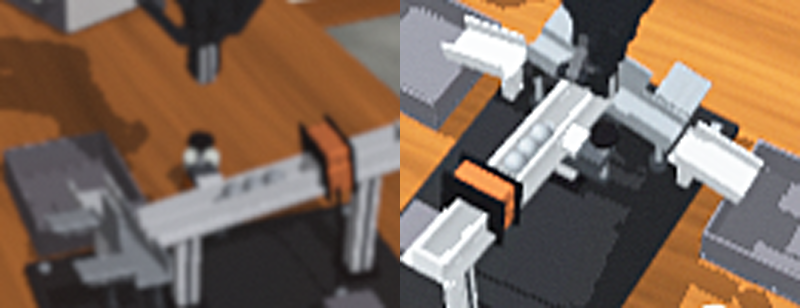

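The gate now lies with its right end raised, feeding the left tray, and the balls still wait on the track. The fingertips (side crop 205,82) hang above the cap (202,135). I'll check alignment, then go down.

```bash
python3 -c "
from h import *
for z in (.2046,.215,.225,.235): print(z,proj('scene',[.6033,-.054,z]),proj('side',[.6033,-.054,z]))"
python3 -m creep '[[[0,0,1.5,0],[0,0,1.5,0],[0,0,1.5,0],[0,0,0.3,0],[0,0,0,0]]]' | grep -E 'pos|contact'
python3 -c "
from h import *
L=[]
for n in ('side','scene'):
    im=capture(n); u=proj(n,[.6026,-.0534,.17])[0]; x,y=int(u[0]),int(u[1])
    L.append(cv2.resize(im[y-30:y+30,x-39:x+39],(400,308),interpolation=2))
cv2.imwrite('pics/c7.png',cv2.cvtColor(np.hstack(L),cv2.COLOR_RGB2BGR))"
```

```text
0.2046 [[284.73845321 219.37639157]] [[300.83645765 176.40398125]]
0.215 [[284.77935559 217.00565024]] [[300.9024201  173.20905485]]
0.225 [[284.81919814 214.69633768]] [[300.96649383 170.10561015]]
0.235 [[284.85955382 212.3572839 ]] [[301.03121286 166.97090979]]
tool_pos: [0.6031, -0.054, 0.1554]
contact_force: [0.5, 0.1, -0.1]
```

View pics/c7.png

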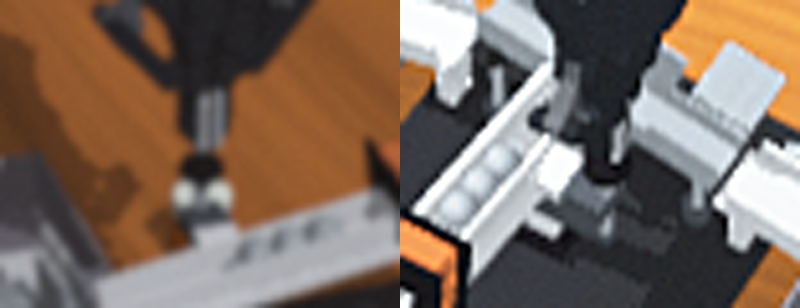

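The fingertips sit directly above the cap (side crop tip 212,148 and cap 203,165; scene crop 610,175), well aligned. Now I press, watching the force.

```bash
for s in 1; do python3 -m creep '[[[0,0,0.5,0],[0,0,0,0]]]' | grep -E 'pos|contact'; python3 -m creep '[[[0,0,0.5,0],[0,0,0,0]]]' | grep -E 'pos|contact'; python3 -m creep '[[[0,0,0.4,0],[0,0,0,0]]]' | grep -E 'pos|contact';  done
```

```text
tool_pos: [0.6029, -0.054, 0.1504]
contact_force: [-0.4, 0.0, 0.2]
tool_pos: [0.6029, -0.0539, 0.1452]
contact_force: [0.5, -0.2, 0.2]
tool_pos: [0.6032, -0.054, 0.1416]
contact_force: [0.6, 0.4, 2.5]
```

```bash
python3 -m creep '[[[0,0,0.4,0],[0,0,0.4,0],[0,0,0,0]]]' | grep -E 'pos|contact'; python3 -m creep '[[[0,0,0.2,0],[0,0,0,0]]]' | grep -E 'pos|contact'; python3 -m creep '[[[0,0,0.1,0],[0,0,0,0]]]' | grep -E 'pos|contact'
```

```text
tool_pos: [0.6032, -0.054, 0.1335]
contact_force: [1.3, -0.3, 4.1]
tool_pos: [0.6032, -0.054, 0.1319]
contact_force: [-0.4, -0.1, 5.4]
tool_pos: [0.6032, -0.054, 0.1318]
contact_force: [-3.2, -0.1, 13.7]
```

At the bottom stop: the force jumped to 14 N with no further travel. I hold for the balls.

```bash
python3 -m creep '[[[0,0,0,0],[0,0,0,0],[0,0,0,0],[0,0,0,0],[0,0,0,0],[0,0,0,0],[0,0,0,0],[0,0,0,0],[0,0,0,0],[0,0,0,0],[0,0,0,0],[0,0,0,0],[0,0,0,0],[0,0,0,0],[0,0,0,0],[0,0,0,0],[0,0,0,0],[0,0,0,0]]]' | grep -E '^t|pos|contact'
python3 -c "
from h import *
L=[]
for n,P in (('side',[.55,-.03,.1]),('scene',[.57,0,.08])):
    im=capture(n); u=proj(n,P)[0]; x,y=int(u[0]),int(u[1])
    L.append(cv2.resize(im[y-60:y+60,x-78:x+78],(400,308),interpolation=2))
    print(n,[[(round(r['p'],2),np.round(r['position'],3)) for r in landmark_of(n,'ball%d_center'%k)[:2]] for k in (1,3)])
cv2.imwrite('pics/c8.png',cv2.cvtColor(np.hstack(L),cv2.COLOR_RGB2BGR))"
```

```text
t: 18.62
tool_pos: [0.6033, -0.054, 0.1318]
contact_force: [-3.6, -0.1, 13.4]
side [[(0.45, array([0.534, 0.183, 0.012]))], []]
scene [[(0.44, array([0.541, 0.175, 0.013]))], [(0.48, array([0.528, 0.136, 0.014])), (0.44, array([ 0.601, -0.054,  0.159]))]]
```

View pics/c8.png

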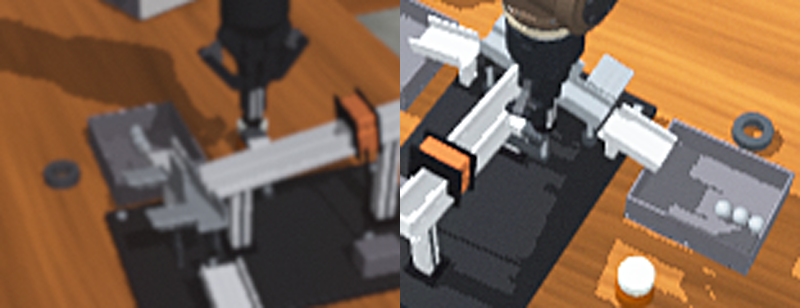

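The scene crop shows all three balls in the left grey tray (720,207; 740,214; 755,222) and the track empty. I'll lift straight off, check, then hand in.

```bash
python3 -m creep '[[[0,0,-0.4,0],[0,0,-0.6,0],[0,0,-1,0],[0,0,-3,0],[0,0,-4,0],[0,0,-4,0],[0,0,0,0],[0,0,0,0],[0,0,0,0],[0,0,0,0]]]'
python3 q.py
python3 -c "
from h import *
L=[]
for n in ('side','scene'):
    im=capture(n); print(n,[(t,[(round(r['p'],2),np.round(r['position'],3)) for r in landmark_of(n,t)[:2]]) for t in ('cap_top','ring_gauge','jar','tray_left_in')])
    L.append(cv2.resize(im[150:310,180:390],(400,305),interpolation=2))
cv2.imwrite('pics/c9.png',cv2.cvtColor(np.hstack(L),cv2.COLOR_RGB2BGR))"
```

```text
t: 20.18
tool_pos: [0.6028, -0.0539, 0.2597]
ee_rot: [-3.14, -0.0, 1.571]
contact_force: [1.0, 0.9, 0.0]
width: 0.0002
finger_force: 0.0
side 0.17 [ 0.5117 -0.1088  0.0023]
  mask [272.8471 222.284 ] 595
scene 0.75 [ 0.4687 -0.1492  0.1233]
  mask [290.9412 209.7847] 952
side [('cap_top', [(0.49, array([ 0.604, -0.056,  0.172]))]), ('ring_gauge', [(0.42, array([ 0.411,  0.125, -0.002]))]), ('jar', [(0.43, array([ 0.668,  0.088, -0.003]))]), ('tray_left_in', [(0.76, array([0.531, 0.117, 0.003]))])]
scene [('cap_top', [(0.56, array([ 0.604, -0.056,  0.171]))]), ('ring_gauge', [(0.45, array([0.416, 0.123, 0.003]))]), ('jar', [(0.52, array([0.67 , 0.084, 0.001]))]), ('tray_left_in', [(0.76, array([0.527, 0.114, 0.006])), (0.61, array([ 0.479, -0.036,  0.094]))])]
```

View pics/c9.png

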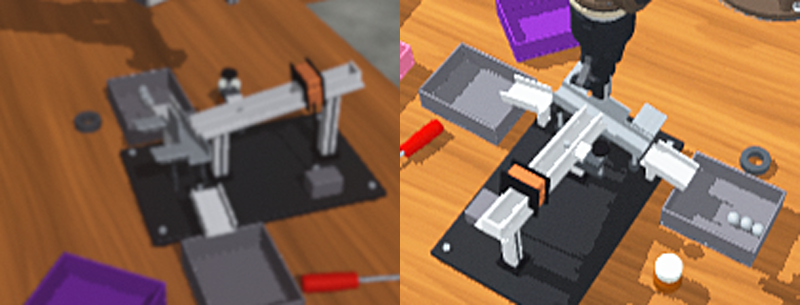

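The final view shows three balls in the left tray (scene crop 745,222), the cap back up, the gate resting against its other stop, and everything else where it was.

```bash
python3 -c "
from bench import *
print(sign_off())"
```

```text
the job is handed in; nothing more can be done
None
```

The gate is rocked over to its other stop, all three balls are in the left tray, the plunger is back up, the trays and loose things on view look undisturbed, and the job was handed in at about 20.5 s.

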